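# Set the larger bell timer on the sample desk to five minutes

### The arm

A 6-joint arm with a two-finger parallel gripper is mounted at the origin on the work surface; the furniture and walls round the work are solid. World frame = base frame: x ahead of the robot, y to its left, z up, the work surface at z = 0. Lengths are in m, angles in rad, forces in N, time in s.
With the tool pointing down it reaches from about 0.35 to 0.975 m from the base axis. Payload 4.9 kg.
Tool frame: the origin (TCP) lies at the very end of the fingers, on their centre line; the grasp point (between the pads) lies 19 mm behind it; z points along the fingers, y is the line along which they close (so a half turn about z gives the same grasp; the last joint's range is limited). The gripper opens to 85 mm and grips with 20 to 120 N. Pads are 22 mm wide; open, the fingers measure 114 mm over their backs; the gripper's body (76 mm by 85 mm) begins 54 mm behind the grasp point. The pads swing forward as they close: fully open they stand 13 mm farther back than shut.
Start: joints at [-1.365, 0.053, 1.613, -0, 1.476, -0.119], TCP at [0.199, -0.592, 0.231] pointing down, gripper open.
Joint ranges: [-3.01, 3.01], [-1.01, 2.22], [0.06, 2.58], [-1.02, 4.17], [0.09, 2.62], [-3.14, 3.14]. Speed limits (rad/s): [2.57, 2.57, 3.14, 3.14, 3.14, 3.14].

### API

Orientations are given as a rotation vector (axis times angle).
In Python, from station import ctrl, imaging gives the robot as it stands.
- The arm moves only by the tool play_rows, never from a script. Its argument "series" is a list of rows, each a list of 3 entries, a list of its own where there are three numbers: the opening, from 0 (shut) to 1 (fully open), then the shift along the tool's x, y, z each as a share of 0.05 m, from -1 to 1, then the turn, a rotation vector about the tool's x, y, z each as a share of 8 degrees, from -1 to 1. In form: [[grip, [dx, dy, dz], [ax, ay, az]], ...]. A call has 1 to 8 rows; each row shifts and turns the commanded pose from where the row before left it, along the tool's axes as they then stand; what a row does not reach is not made up. A row lasts 1/8 s, in which the tool goes at most 62.5 mm and 10.7 degrees, less where a joint would pass 70% of its speed; a pose out of reach is approached as far as the arm can. A call with a number of a shift or a turn outside -1 to 1 is refused whole. A call with a gripper value outside its range is refused whole. The fingers move at their own pace and stop on an object; "force" is the grip in N (left out, the last holds). Time passes only in rows, so rows that do not move let the fingers close. It gives the time, the measured TCP pose, the force, the opening and the grip force at its end, in the units of the state.
- ctrl.get_obs(): the state, without advancing time (a new reading comes with each control period).
- imaging.get_image(name): name is "scene" or "top"; returns a dict with "color" (420x560x3 uint8, blue, green, red), "fx", "fy", "cx", "cy" (pixels), "extrinsics" (4x4, takes a point from world to camera coordinates). Camera axes: x right, y down, z forward; pixel columns grow to the right and rows downward; lengths in m; the calibration is good to about 2 mm. A picture is of the moment at which its call begins. There is no depth.
- ctrl.finish_job(): hands the job in; it is judged then, once.
The state is a dict: "t": time; "q": joint angles; "dq": joint speeds; "effort": joint torques, N m; "tool_pos": TCP position; "tool_rot": TCP orientation; "contact_force": force on the tool from outside, world axes, zero at the start; "wrist_torque": the same for the moment, N m; "opening": finger opening in m; "grip_force": force on a finger pad.
Only numpy, scipy, OpenCV 4.12 (cv2) and the standard library are available. Lean on these libraries where they do the work, as an engineer would, in place of code of your own. Each camera call takes 0.05 s, during which the arm holds its last target. There are 200 camera calls.

### The job

Set the larger bell timer, the one with the bar grip on its dial, to five minutes for the next sample: grip the bar and twist the dial clockwise until its pointer is past the last (10 minute) mark, which winds the bell, then turn it back to the middle (5 minute) mark and let go. Do not touch the setting of the smaller round-knobbed timer, and leave the lidded cup standing where it is.

Things in the scene. Friction and masses are not known exactly. Their poses are not given: they have to be found in the camera images.
- dial_grip (a point): Larger timer's bar grip, on the dial's upright axis, 72 mm above the desk. Bar 58 long, 15 thick, free faces 50 to 89 mm high, on a grey disc 60 across. It turns with the dial: x along the bar to its pointer end (black line), y across the 15 mm, z up. Below: white drum 100 across (rubber foot 106), 40 high, fixed to the desk; a 36 mm steel bell, lower than the drum, beside it, robot side.
- dial (a joint): Larger timer's dial, rad, growing clockwise from above. Three long black marks on the drum: 0 minutes (0 rad), 5 (middle, 0.524), 10 (last, 1.047), left to right on the far half seen from the robot; fine marks between. Firm stop at 1.40. Starts near 0; light friction (0.04 N m), no spring, stays where left.
- small_dial_grip (a point): Pointer end atop the smaller timer's knob, 13 mm off the knob's axis, 53 mm above the desk; x from axis to pointer, z up. A look-alike, not to be turned: white drum 66 mm across, 28 high, fixed to the desk, round knurled knob 30 across, 24 high, small steel bell. Either timer may be the left one.
- cup_center (a point): Centre, half-way up, of the white lidded specimen cup that stands loose between the timers, 58 mm across and 65 mm high; z up. To be left standing where it is.
Mind the look-alikes: they are no part of the job. What is shaped like the part that bears dial_grip but pink is not meant.

How it is judged:
By the outcome, as a careful person would: the job done as asked, in the order asked, and still so for the second after the job is handed in, with the robot touching nothing.
It also fails if it takes over 35 s, if anything falls off the work surface, if the arm or the gripper's body presses on something with over 40 N, if the wrist force passes 120 N, or if a joint passes its speed limit or range.

## Working session

There is one attempt and no reset: what is moved stays moved. The work goes in short steps, Python scripts to look and compute and a tool call to move; the robot and the scene stay as the last step left them, time stands still between calls to the robot, and variables do not carry over. Pictures are saved under pics/ and viewed, at most 10 in all, crops included, and the job is handed in when it is done.

Besides the shell and the picture viewer there is one more tool, called as name(argument=value, ...), one argument or row to a line, values as JSON. play_rows: Moves the arm, as the interface text tells. Shift numbers are shares of 0.05 m and turn numbers shares of 8 degrees, none past 1 either way. Its arguments: {"type":"object","properties":{"series":{"type":"array"},"force":{"type":"number"}},"required":["series"]}

```bash
mkdir -p pics; ls; python3 - <<'E'
from station import ctrl, imaging
import cv2,numpy as np
for n in("scene","top"):
    d=imaging.get_image(n); cv2.imwrite(f"pics/{n}0.png",d["color"]); print(n,d["fx"],d["fy"],d["cx"],d["cy"],np.round(d["extrinsics"],4).tolist())
o=ctrl.get_obs(); print({k:np.round(v,3).tolist() for k,v in o.items()})
E
```

```text
pics
scene 459.7891218514523 459.7891218514523 279.00508226080035 206.57573854457024 [[-0.7652, -0.6436, -0.0166, 0.3959], [-0.3294, 0.4136, -0.8488, 0.2046], [0.5532, -0.644, -0.5285, 0.8823], [0.0, 0.0, 0.0, 1.0]]
top 500.51195941251444 500.51195941251444 274.6547633320665 204.53732743575014 [[0.0098, -0.9998, -0.0184, 0.0804], [-0.9994, -0.0092, -0.0334, 0.4337], [0.0332, 0.0187, -0.9993, 1.5147], [0.0, 0.0, 0.0, 1.0]]
{'t': 0.1, 'q': [-1.365, 0.053, 1.614, 0.0, 1.476, -0.119], 'dq': [-0.001, -0.001, -0.004, -0.0, 0.0, 0.0], 'effort': [0.001, -39.49, -37.137, -0.0, 0.004, 0.0], 'tool_pos': [0.199, -0.592, 0.23], 'tool_rot': [-3.098, -0.508, 0.0], 'contact_force': [-0.518, -0.781, -0.329], 'wrist_torque': [0.03, -0.005, -0.02], 'grip_force': 0.0, 'opening': 0.085}
```

View pics/scene0.png

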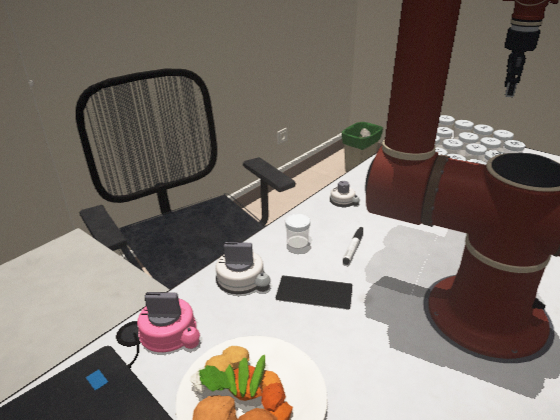

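View pics/top0.png

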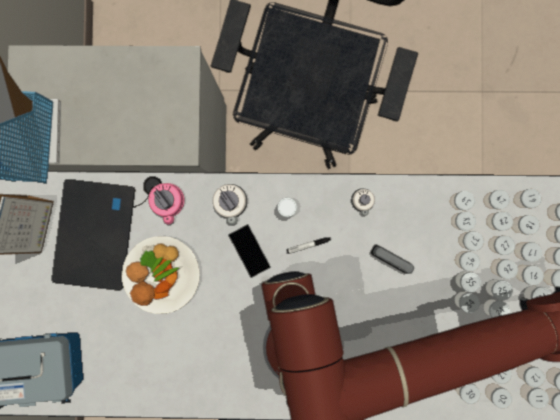

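Candidates in the top view are the pink bar-grip timer (165,200), the white bar-grip timer (229,201) and the small round-knob timer (364,200), with the cup at (287,208). By the description I choose the white one at (229,201). In the scene view it is at (240,265).

```bash
cat > h.py <<'E'
import numpy as np, cv2
from station import ctrl, imaging
def ray(d,u,v,z):
    E=d["extrinsics"];R=E[:3,:3];t=E[:3,3];c=-R.T@t
    r=R.T@np.array([(u-d["cx"])/d["fx"],(v-d["cy"])/d["fy"],1]);return c+r*(z-c[2])/r[2]
def proj(d,p):
    q=d["extrinsics"][:3,:3]@np.array(p)+d["extrinsics"][:3,3];return d["fx"]*q[0]/q[2]+d["cx"],d["fy"]*q[1]/q[2]+d["cy"]
E
python3 - <<'E'
from h import *
d=imaging.get_image("top");a=d["color"]
s=imaging.get_image("scene")
c=cv2.resize(a[170:235,195:265],None,fx=8,fy=8,interpolation=cv2.INTER_CUBIC)
e=cv2.resize(s["color"][235:300,205:280],None,fx=8,fy=8,interpolation=cv2.INTER_CUBIC)[:520]
cv2.imwrite("pics/c1.png",c);cv2.imwrite("pics/c2.png",e)
hs=cv2.cvtColor(a,cv2.COLOR_BGR2GRAY)
m=np.zeros_like(hs);cv2.circle(m,(229,201),15,255,-1)
b=((hs<95)&(m>0)).astype(np.uint8)
n,l,st,ce=cv2.connectedComponentsWithStats(b)
for i in range(1,n):
    if st[i,4]>15:
        ys,xs=np.where(l==i);r=cv2.minAreaRect(np.c_[xs,ys].astype(np.float32));print(st[i],ce[i],r,ray(d,*ce[i],.089))
        bp=cv2.boxPoints(r);print([ray(d,*p,.089).round(3).tolist() for p in bp])
print(ray(d,229,201,.04),ray(d,287,208,.065),ray(d,364,200,.05))
E
```

```text
[221 193  15  17  67] [227.65671642 201.19402985] ((227.8378448486328, 201.4729766845703), (17.088401794433594, 7.788591384887695), 54.462318420410156) [0.43863176 0.218712   0.089     ]
[[0.451, 0.242, 0.089], [0.464, 0.224, 0.089], [0.425, 0.194, 0.089], [0.411, 0.213, 0.089]]
[0.44116316 0.22023714 0.04      ] [0.42122017 0.04718939 0.065     ] [ 0.4473396  -0.17972139  0.05      ]
```

View pics/c1.png

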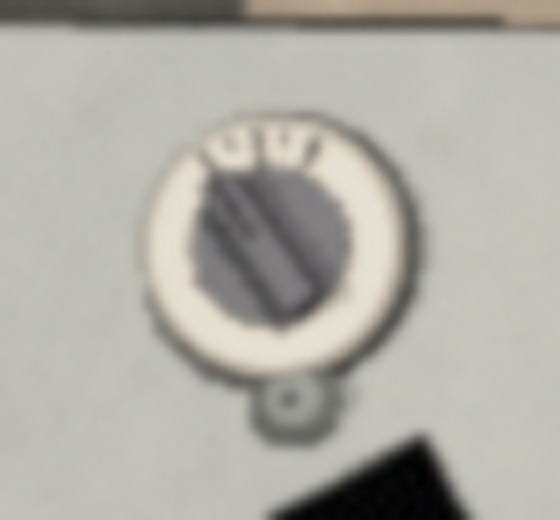

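View pics/c2.png

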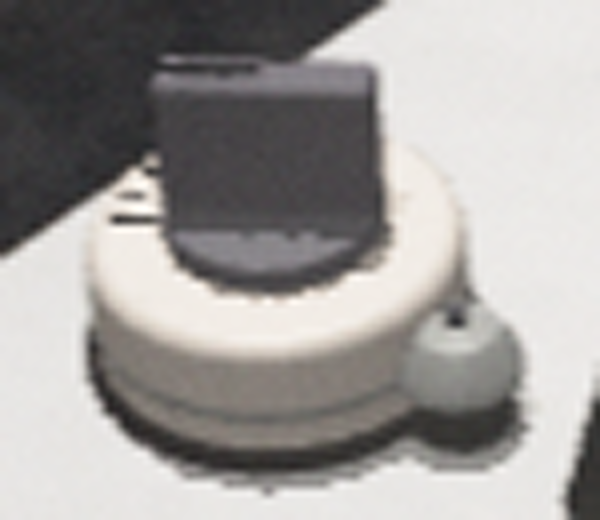

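```bash
python3 - <<'E'
from h import *
d=imaging.get_image("top");s=imaging.get_image("scene")
T=lambda x,y:(195+(x+.5)/8-.5,170+(y+.5)/8-.5)
S=lambda x,y:(205+(x+.5)/8-.5,235+(y+.5)/8-.5)
q=np.array([ray(s,*S(*p),.089) for p in[(158,57),(377,65),(380,95),(155,93)]])
print("scene corners",q.round(4).tolist(),q.mean(0))
v=(q[0]+q[3]-q[1]-q[2])/2;print("bar ang/len",np.degrees(np.arctan2(v[1],v[0])),np.linalg.norm(v))
print("disc c top",ray(d,*T(271,247),.05),"bar c top",ray(d,*T(262,243),.089))
C=ray(d,*T(271,247),.05)
for p in[(210,155),(262,140),(315,152)]:
    w=ray(d,*T(*p),.04)-C;print("mark",np.degrees(np.arctan2(w[1],w[0])),np.linalg.norm(w))
a=ray(d,*T(226,181),.089);b=ray(d,*T(300,305),.089);print(a,b,np.degrees(np.arctan2(*(a-b)[1::-1])),np.linalg.norm(a-b))
# white drum top by colour
hsv=cv2.cvtColor(d["color"],cv2.COLOR_BGR2HSV);I=d["color"].astype(int)
m=((I[...,2]-I[...,0]>12)&(I[...,2]>170)).astype(np.uint8);m[:170]=0;m[235:]=0;m[:,:195]=0;m[:,265:]=0
c=max(cv2.findContours(m,cv2.RETR_EXTERNAL,cv2.CHAIN_APPROX_NONE)[0],key=len)
(x,y),r=cv2.minEnclosingCircle(c);print("drum",x,y,r,ray(d,x,y,.035),cv2.fitEllipse(c))
from scipy.spatial.transform import Rotation as R
print(R.from_rotvec(ctrl.get_obs()["tool_rot"]).as_matrix().round(3))
E
```

```text
scene corners [[0.466, 0.2331, 0.089], [0.4197, 0.2004, 0.089], [0.4105, 0.2093, 0.089], [0.4555, 0.2444, 0.089]] [0.43791052 0.2218058  0.089     ]
bar ang/len 36.62809734523667 0.05681905102607859
disc c top [0.44242143 0.22082657 0.05      ] bar c top [0.44225181 0.21975435 0.089     ]
mark 35.182605828412015 0.04347334044382626
mark 7.057748428134029 0.04187537600117932
mark -22.43547174829396 0.040252331045229364
[0.4645348  0.23306612 0.089     ] [0.42000603 0.20573852 0.089     ] 31.537717392788775 0.052245666518022205
drum 228.32037353515625 199.97149658203125 16.25104331970215 [0.44442398 0.22286661 0.035     ] ((228.39950561523438, 200.02467346191406), (31.265100479125977, 31.562089920043945), 122.37873077392578)
[[ 0.948  0.319 -0.   ]
 [ 0.319 -0.948  0.001]
 [ 0.    -0.001 -1.   ]]
```

The close crop confirms the choice: a white drum with a dark grey bar, pointing at the 0 mark. Its centre is about (0.441, 0.221) and the bar yaw about 36°. Next I move above it.

play_rows(
  series=[
    [1,[0.78,-0.37,0],[0,0,0]],
    [1,[0.78,-0.37,0],[0,0,0]],
    [1,[0.78,-0.37,0],[0,0,0]],
    [1,[0.78,-0.37,0],[0,0,0]],
    [1,[0.78,-0.37,0],[0,0,0]],
    [1,[0.78,-0.37,0],[0,0,0]],
    [1,[0.78,-0.37,0],[0,0,0]],
    [1,[0.78,-0.37,0],[0,0,0]],
  ],
  force=40,
)

```text
t: 1.3
tool_pos: [0.4488, -0.3514, 0.2314]
tool_rot: [3.1, 0.508, 0.0]
contact_force: [0.2, -0.5, 0.3]
opening: 0.0855
grip_force: 0.0
```

play_rows(
  series=[
    [1,[0.25,-0.78,0],[0,0,0]],
    [1,[0.25,-0.78,0],[0,0,0]],
    [1,[0.25,-0.78,0],[0,0,0]],
    [1,[0.25,-0.78,0],[0,0,0]],
    [1,[0.25,-0.78,0],[0,0,0]],
    [1,[0.25,-0.78,0],[0,0,0]],
    [1,[0.25,-0.78,0],[0,0,0]],
    [1,[0.25,-0.78,0],[0,0,0]],
  ],
)

```text
t: 2.3
tool_pos: [0.4429, -0.0236, 0.2314]
tool_rot: [3.1, 0.508, 0.001]
contact_force: [-0.2, -0.1, 0.4]
opening: 0.0851
grip_force: 0.0
```

play_rows(
  series=[
    [1,[0.25,-0.78,0],[0,0,0]],
    [1,[0.25,-0.78,0],[0,0,0]],
    [1,[0.25,-0.78,0],[0,0,0]],
    [1,[0.25,-0.78,0],[0,0,0]],
    [1,[0.25,-0.78,0],[0,0,0]],
    [1,[0.25,-0.78,0],[0,0,-0.7]],
    [1,[0,0,0],[0,0,-0.7]],
    [1,[0,0,0],[0,0,-0.7]],
  ],
)

```text
t: 3.3
tool_pos: [0.4393, 0.2215, 0.2312]
tool_rot: [2.99, 0.962, -0.0]
contact_force: [-0.4, 0.8, -0.4]
opening: 0.0858
grip_force: 0.0
```

```bash
cat > st.py <<'E'
from h import *
from scipy.spatial.transform import Rotation as R
import sys
o=ctrl.get_obs();M=R.from_rotvec(o["tool_rot"]).as_matrix();p=np.array(o["tool_pos"])
g=np.array([.441,.221,float(sys.argv[1])])
print("t",o["t"],"p",p.round(4),"yaw",np.degrees(np.arctan2(M[1,0],M[0,0])).round(2),"zax",M[:,2].round(3),"d/0.05",((M.T@(g-p))/.05).round(3),"q",np.round(o["q"],2),o["opening"],o["grip_force"],np.round(o["contact_force"],1),np.round(o["wrist_torque"],2))
E
python3 st.py 0.13
```

```text
t 3.3 p [0.4393 0.2215 0.2312] yaw 35.68 zax [-0. -0. -1.] d/0.05 [0.023 0.028 2.024] q [ 0.32 -0.27  1.91 -0.    1.5   1.26] 0.08583684122072105 0.0 [-0.4  0.8 -0.4] [-0.02  0.07 -0.01]
```

play_rows(
  series=[
    [1,[0.02,0.03,0.6],[0,0,0]],
    [1,[0,0,0.7],[0,0,0]],
    [1,[0,0,0.7],[0,0,0]],
    [1,[0,0,0.5],[0,0,0]],
    [1,[0,0,0],[0,0,0]],
  ],
)

```text
t: 3.92
tool_pos: [0.4394, 0.2196, 0.104]
tool_rot: [2.993, 0.955, -0.008]
contact_force: [0.2, -0.5, 0.3]
opening: 0.0852
grip_force: 0.0
```

```bash
python3 st.py 0.058; python3 - <<'E'
from h import *
s=imaging.get_image("scene");cv2.imwrite("pics/s2.png",cv2.resize(s["color"][170:310,160:340],None,fx=4,fy=4,interpolation=cv2.INTER_CUBIC))
E
```

```text
t 3.925 p [0.4394 0.2196 0.104 ] yaw 35.41 zax [-0.005 -0.002 -1.   ] d/0.05 [ 0.048 -0.003  0.919] q [ 0.31 -0.15  2.03  0.    1.27  1.26] 0.08517251571934084 0.0 [ 0.2 -0.5  0.3] [-0.02  0.08 -0.01]
```

View pics/s2.png

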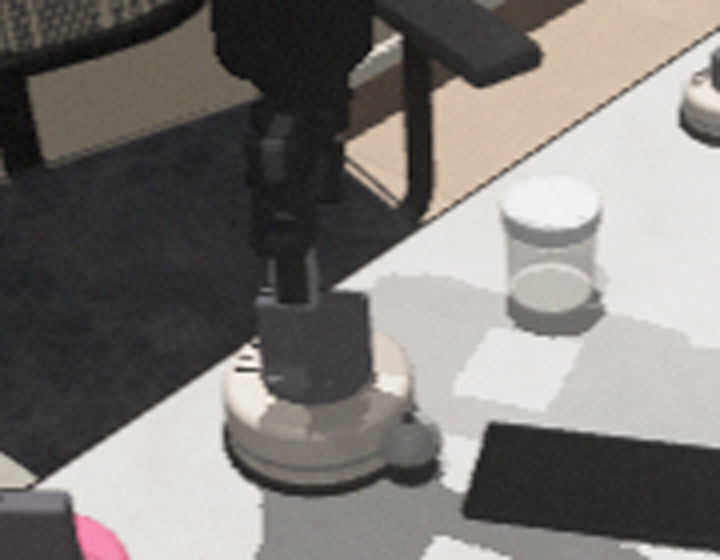

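The open fingers straddle the bar; the near finger tip shows at crop (295,300), about full-frame pixel (234,245). I check that against a projection.

```bash
python3 - <<'E'
from h import *
s=imaging.get_image("scene")
p=np.array(ctrl.get_obs()["tool_pos"]);n=np.array([-.58,.815,0])
for h in(.0425,.057):
  for z in(.104,.117): print(h,z,(np.array(proj(s,p*[1,1,0]+[0,0,z]+n*h))-[160,170])*4)
E
```

```text
0.0425 0.104 [292.97345157 320.02758278]
0.0425 0.117 [291.10785586 298.49293691]
0.057 0.104 [287.98467681 338.42014449]
0.057 0.117 [286.0537432  316.72806052]
```

The projection agrees with the picture. Descend and grip.

play_rows(
  series=[
    [1,[0.05,0,0.4],[0,0,0]],
    [1,[0,0,0.4],[0,0,0]],
    [1,[0,0,0.12],[0,0,0]],
    [1,[0,0,0],[0,0,0]],
  ],
)

```text
t: 4.53
tool_pos: [0.4439, 0.2218, 0.0613]
tool_rot: [-2.993, -0.955, -0.002]
contact_force: [0.8, -0.5, 0.6]
opening: 0.0852
grip_force: 0.0
```

play_rows(
  series=[
    [0,[0,0,0],[0,0,0]],
    [0,[0,0,0],[0,0,0]],
    [0,[0,0,0],[0,0,0]],
    [0,[0,0,0],[0,0,0]],
    [0,[0,0,0],[0,0,0]],
    [0,[0,0,0],[0,0,0]],
    [0,[0,0,0],[0,0,0]],
    [0,[0,0,0],[0,0,0]],
  ],
  force=40,
)

```text
t: 5.52
tool_pos: [0.4431, 0.2223, 0.0607]
tool_rot: [-2.991, -0.955, -0.0]
contact_force: [-3.7, 3.0, 4.1]
opening: 0.0142
grip_force: 42.4
```

```bash
python3 st.py 0.058
```

```text
t 5.525 p [0.4431 0.2223 0.0607] yaw 35.41 zax [-0.     0.001 -1.   ] d/0.05 [-0.049 -0.003  0.054] q [ 0.31 -0.09  2.05  0.    1.18  1.27] 0.014164148574756476 42.434919476509094 [-3.7  3.   4.1] [ 0.66  0.57 -0.03]
```

play_rows(
  series=[
    [0,[0,0,0],[0,0,0.5]],
    [0,[0,0,0],[0,0,0.7]],
    [0,[0,0,0],[0,0,0.7]],
    [0,[0,0,0],[0,0,0.7]],
  ],
)

```text
t: 6.02
tool_pos: [0.4434, 0.2216, 0.0607]
tool_rot: [3.116, 0.395, 0.0]
contact_force: [-2.3, -0.2, 4.5]
opening: 0.0143
grip_force: 42.4
```

```bash
python3 st.py 0.061
```

```text
t 6.025 p [0.4434 0.2216 0.0607] yaw 14.45 zax [ 0.    -0.001 -1.   ] d/0.05 [-0.049 -0.001 -0.006] q [ 0.31 -0.09  2.05 -0.    1.18  1.63] 0.014326474596203077 42.428812980651855 [-2.3 -0.2  4.5] [0.04 0.34 0.1 ]
```

play_rows(
  series=[
    [0,[0,0,0],[0,0,0.75]],
    [0,[0,0,0],[0,0,0.75]],
    [0,[0,0,0],[0,0,0.75]],
    [0,[0,0,0],[0,0,0.75]],
    [0,[0,0,0],[0,0,0.75]],
    [0,[0,0,0],[0,0,0.75]],
    [0,[0,0,0],[0,0,0.75]],
    [0,[0,0,0],[0,0,0.75]],
  ],
)

```text
t: 7.02
tool_pos: [0.4431, 0.2197, 0.0607]
tool_rot: [3.003, -0.905, 0.0]
contact_force: [-5.0, -6.1, 8.2]
opening: 0.0137
grip_force: 43.0
```

play_rows(
  series=[
    [0,[0,0,0],[0,0,0]],
    [0,[0,0,0],[0,0,0]],
  ],
)

```text
t: 7.28
tool_pos: [0.443, 0.2197, 0.0607]
tool_rot: [3.005, -0.9, 0.0]
contact_force: [-4.1, -5.9, 8.8]
opening: 0.0144
grip_force: 42.9
```

```bash
python3 st.py 0.061; python3 - <<'E'
from h import *
s=imaging.get_image("scene");cv2.imwrite("pics/s3.png",cv2.resize(s["color"][225:305,190:290],None,fx=7,fy=7,interpolation=cv2.INTER_CUBIC))
E
```

```text
t 7.275 p [0.443  0.2197 0.0607] yaw -33.36 zax [-0.001 -0.005 -1.   ] d/0.05 [-0.048  0.001 -0.006] q [ 0.31 -0.09  2.05 -0.    1.18  2.47] 0.014382043681098229 42.92698323726654 [-4.1 -5.9  8.8] [-0.96  0.73 -0.06]
```

View pics/s3.png

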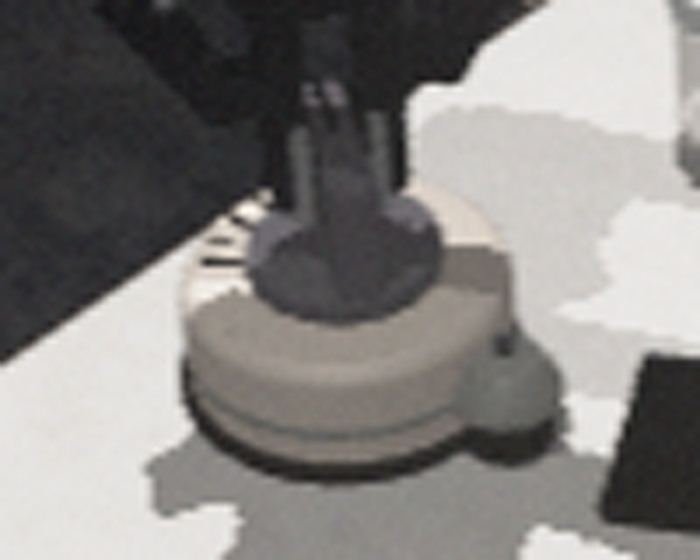

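The dial has turned with the gripper, and the bar is now seen end-on at crop (345,200). Marks are visible at crop (222,262), (218,240), (243,220) and (262,200). I work out their azimuths.

```bash
python3 - <<'E'
from h import *
s=imaging.get_image("scene");d=imaging.get_image("top")
for C in([.441,.221],[.4425,.221]):
  for p in[(222,262),(218,240),(243,220),(262,200)]:
    w=ray(s,190+(p[0]+.5)/7-.5,225+(p[1]+.5)/7-.5,.04)[:2]-C;print(C,p,np.degrees(np.arctan2(w[1],w[0])).round(1),np.linalg.norm(w).round(4))
E
```

```text
[0.441, 0.221] (222, 262) 37.1 0.0367
[0.441, 0.221] (218, 240) 22.3 0.041
[0.441, 0.221] (243, 220) 5.7 0.0393
[0.441, 0.221] (262, 200) -9.2 0.0422
[0.4425, 0.221] (222, 262) 38.5 0.0355
[0.4425, 0.221] (218, 240) 23.1 0.0396
[0.4425, 0.221] (243, 220) 6.0 0.0378
[0.4425, 0.221] (262, 200) -9.5 0.0407
```

play_rows(
  series=[
    [0,[0,0,0],[0,0,0.3]],
    [0,[0,0,0],[0,0,0.25]],
    [0,[0,0,0],[0,0,0]],
    [0,[0,0,0],[0,0,0]],
  ],
)

```text
t: 7.92
tool_pos: [0.4429, 0.2196, 0.0607]
tool_rot: [2.967, -1.015, 0.0]
contact_force: [-4.2, -6.7, 7.9]
opening: 0.0143
grip_force: 43.0
```

play_rows(
  series=[
    [0,[0,0,0],[0,0,-0.7]],
    [0,[0,0,0],[0,0,-0.7]],
    [0,[0,0,0],[0,0,-0.7]],
    [0,[0,0,0],[0,0,-0.7]],
    [0,[0,0,0],[0,0,-0.7]],
    [0,[0,0,0],[0,0,-0.7]],
    [0,[0,0,0],[0,0,-0.7]],
    [0,[0,0,0],[0,0,-0.4]],
  ],
)

```text
t: 8.93
tool_pos: [0.4435, 0.2211, 0.0607]
tool_rot: [3.138, 0.13, 0.0]
contact_force: [-1.6, -0.1, 4.1]
opening: 0.0143
grip_force: 42.5
```

play_rows(
  series=[
    [0,[0,0,0],[0,0,0]],
    [0,[0,0,0],[0,0,0]],
  ],
)

```text
t: 9.18
tool_pos: [0.4435, 0.2212, 0.0607]
tool_rot: [3.138, 0.125, 0.0]
contact_force: [-3.3, -1.2, 5.7]
opening: 0.0145
grip_force: 42.6
```

```bash
python3 st.py 0.061
```

```text
t 9.175 p [0.4435 0.2212 0.0607] yaw 4.57 zax [ 0.    -0.001 -1.   ] d/0.05 [-0.05  -0.001 -0.006] q [ 0.31 -0.09  2.05 -0.    1.18  1.8 ] 0.014482310192623655 42.61193811893463 [-3.3 -1.2  5.7] [-0.3   0.45  0.08]
```

play_rows(
  series=[
    [0,[0,0,0],[0,0,-0.2]],
    [0,[0,0,0],[0,0,0]],
    [1,[0,0,0],[0,0,0]],
    [1,[0,0,0],[0,0,0]],
    [1,[0,0,0],[0,0,0]],
    [1,[0,0,0],[0,0,0]],
    [1,[0,0,0],[0,0,0]],
    [1,[0,0,0],[0,0,0]],
  ],
)

```text
t: 10.18
tool_pos: [0.4433, 0.2217, 0.0603]
tool_rot: [-3.137, -0.17, -0.0]
contact_force: [0.2, 0.2, -0.4]
opening: 0.0856
grip_force: 0.0
```

play_rows(
  series=[
    [1,[0,0,0],[0,0,0]],
    [1,[0,0,-0.3],[0,0,0]],
    [1,[0,0,-0.6],[0,0,0]],
    [1,[0,0,-0.8],[0,0,0]],
    [1,[0,0,-0.8],[0,0,0]],
    [1,[0,0,-0.8],[0,0,0]],
    [1,[0,0,0],[0,0,0]],
  ],
)

```text
t: 11.05
tool_pos: [0.4456, 0.2224, 0.2312]
tool_rot: [-3.134, -0.17, -0.015]
contact_force: [0.7, 0.5, 0.1]
opening: 0.0856
grip_force: 0.0
```

```bash
python3 st.py 0.23
```

```text
t 11.05 p [0.4456 0.2224 0.2312] yaw 6.22 zax [ 0.009  0.003 -1.   ] d/0.05 [-0.094  0.018  0.023] q [ 0.31 -0.27  1.91  0.    1.49  1.78] 0.08560658342500509 0.0 [0.7 0.5 0.1] [ 0.05  0.03 -0.  ]
```

play_rows(
  series=[
    [1,[0,0.8,0],[0,0,0]],
    [1,[0,0.8,0],[0,0,0]],
    [1,[0,0.8,0],[0,0,0]],
    [1,[0,0.8,0],[0,0,0]],
    [1,[0,0.8,0],[0,0,0]],
    [1,[0,0.8,0],[0,0,0]],
    [1,[0,0.8,0],[0,0,0]],
    [1,[0,0.8,0],[0,0,0]],
  ],
)

```text
t: 12.05
tool_pos: [0.4773, -0.0976, 0.2247]
tool_rot: [-3.137, -0.17, 0.002]
contact_force: [0.0, -0.9, -0.3]
opening: 0.0852
grip_force: 0.0
```

```bash
python3 - <<'E'
from h import *
d=imaging.get_image("top");s=imaging.get_image("scene")
f=lambda a:cv2.resize(a,(400,400),interpolation=cv2.INTER_CUBIC)
cv2.imwrite("pics/f.png",np.hstack([f(d["color"][176:226,204:254]),f(s["color"][235:300,205:270])]))
E
```

```text
(no output)
```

View pics/f.png

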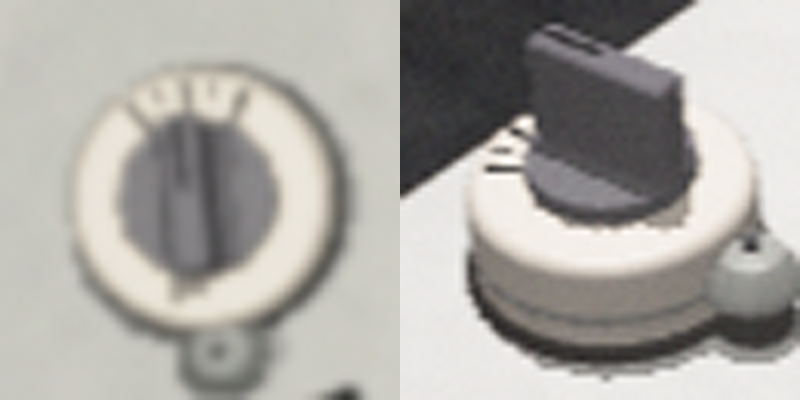

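The pointer line in the left panel, about (183,120)–(193,270), lies at roughly 5°. The middle mark at (188,80) is also at roughly 5–6°, so they agree. The bar is free and the gripper is clear; I check the cup and small timer numerically, then hand in.

```bash
python3 - <<'E'
from h import *
a=cv2.imread("pics/scene0.png");s=imaging.get_image("scene")["color"]
for n,(x0,y0,x1,y1) in{"cup":(284,214,312,250),"small":(330,180,360,205)}.items():
    print(n,cv2.phaseCorrelate(*[np.float64(cv2.cvtColor(i[y0:y1,x0:x1],cv2.COLOR_BGR2GRAY)) for i in(a,s)]))
print(ctrl.finish_job())
E
```

```text
cup ((-0.11453763031669517, 0.4005997684857441), 0.7033770073862534)
small ((-0.05932242731645765, 0.30813327074866237), 0.9432425732159425)
the job is handed in; nothing more can be done
None
```

The larger white timer was wound about 14° past the 10-minute mark, turned back to within about 1° of the 5-minute mark and released. The cup and the small timer look unmoved in the final picture, and I handed the job in at about 12 s; it returned no verdict.

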